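# Check the finished fittings against their templates

### The arm

A 6-joint arm with a two-finger parallel gripper is mounted at the origin on the work surface. World frame = base frame: x ahead of the robot, y to its left, z up, the work surface at z = 0. Lengths are in m, angles in rad, forces in N, time in s.
With the tool pointing down it reaches from about 0.25 to 0.775 m from the base axis. Payload 4 kg.
Tool frame: the origin (TCP) lies between the finger pads; the fingertips stand 19 mm ahead of it and the grasp point (between the pads) is the TCP (robot.tip_reach is the y of the fingertips in the tool frame, in m); y points along the fingers, x is the direction in which the jaws open and shut, and the axes are right-handed (so a half turn about y gives the same grasp; the last joint's range is limited). The gripper opens to 94 mm and grips with 3 to 60 N. Pads are 16 mm wide; open, the fingers measure 119 mm over their backs; the gripper's body (75 mm by 177 mm) begins 78 mm behind the grasp point.
Start: joints at [1.054, 0.087, 1.371, -0, 1.684, -0.103], TCP at [0.221, 0.504, 0.225] pointing down, gripper open.
Joint ranges: [-3.1, 3.1], [-0.76, 2.03], [0.27, 2.55], [-1.08, 4.22], [0.17, 2.65], [-2.57, 2.57]. Speed limits (rad/s): [2.79, 2.79, 3.14, 3.14, 3.14, 3.14].

### API

Orientations are given as [roll, pitch, yaw] about the fixed x, y, z axes, in that order (R = Rz(yaw) Ry(pitch) Rx(roll)).
In Python, from bench import robot, imaging, order gives the robot as it stands.
- The arm moves only by the tool send_rows, never from a script. Its argument "moves" is text: rows parted by semicolons, each of 5 numbers parted by spaces: the gripper's target within -1 to 1 (shut at 1, half-way at 0, fully open at -1), then the shift along the tool's x, y, z in m, then the turn about the tool's y in degrees. In form: fingers tx ty tz roll; .... A call has exactly 10 rows; each row shifts and turns the commanded pose from where the row before left it, along the tool's axes as they then stand; what a row does not reach is not made up. A row lasts 1/12 s, in which the tool goes at most 41.7 mm and 7.16 degrees, less where a joint would pass 70% of its speed; a pose out of reach is approached as far as the arm can. A call with a gripper value outside its range is refused whole. The fingers move at their own pace and stop on an object; the grip force is fixed at half the most. Time passes only in rows, so rows that do not move let the fingers close, or fill a call up. It gives the time, the measured TCP pose, the force and the opening at its end, in the units of the state.
- robot.get_obs(): the state, without advancing time (a new reading comes with each control period).
- imaging.snapshot(name): name is "scene" or "top" or "wrist"; returns a dict with "image" (420x560x3 uint8, red, green, blue), "mtx" (3x3 intrinsics, pixels), "R" (3x3) and "t" (3): a world point X has camera coordinates R X + t. Camera axes: x right, y down, z forward; pixel columns grow to the right and rows downward; lengths in m; the calibration is good to about 2 mm. A picture is of the moment at which its call begins. There is no depth.
- order.close_job(): hands the job in, once; it reports no verdict.
Trained networks look in a picture, given as the dict that the camera call returned (one of the last four; its "shot" number tells which), for a name from the list of things; names that differ only in an ending like _2 or _b are one class to them, and where a whole thing is asked for, a point or a joint stands for the part that bears it (a point fixed in the world has none). Each returns a list of dicts, best first, with "conf" (0 to 1); they miss things now and then, are a little off and sometimes report something else, mostly with a low value. They report only what shows in the picture. A call takes as long as a camera call. They do not tell look-alikes from the thing itself.
- imaging.recognise(picture, target): "centre" ([column, row] in pixels, amid what is visible of it).
- imaging.landmark_of(picture, target): "centre" ([column, row] in pixels: a listed point, or the origin of a listed thing).
The state is a dict: "time": time; "joint_positions": joint angles; "qvel": joint speeds; "joint_torque": joint torques, N m; "tool_pos": TCP position; "ee_rot": TCP orientation; "wrist_force": force on the tool from outside, world axes, zero at the start; "wrist_torque": the same for the moment, N m; "width": finger opening in m.
Only numpy, scipy, OpenCV 4.12 (cv2) and the standard library are available. Lean on these libraries where they do the work, as an engineer would, in place of code of your own. Each camera call takes 0.05 s, during which the arm holds its last target.

### The job

Lay each of the four finished metal fittings (brass U bracket, red strap bar, steel collar, hexagon nut) flat on the plywood plaque that has its own black outline painted on it, centred on that outline, with the bracket opening the same way as its outline and the strap lined up with its own; the round collar and the nut may be turned any way. Do not knock over the oil bottle that stands among them.

Things in the scene. Friction and masses are not known exactly. Their poses are not given: they have to be found in the camera images.
- bracket: Loose brass U bracket (360 g) lying flat, 52 (x) x 84 (y) x 16 mm high. Origin: centre of its underside. The crossbar fills x = -26 to -8 mm and runs 84 mm along y; two 17 mm wide legs run from its ends to x = +26 mm, 50 mm apart, so the U opens to +x. Best gripped across the crossbar's middle (x = -17 mm, y = 0), fingers closing along x. z up.
- bracket_tips (a point): Point on the bracket midway between the free ends of its two legs: x = +26 mm, y = 0, 8 mm above the underside, in the bracket's frame. It shows which way the U opens.
- strap: Loose red-painted flat steel bar (370 g) with two dark hole marks, 30 (x) x 100 (y) x 16 mm high, lying flat. Origin at the centre of its underside; long axis y. A half turn leaves it the same.
- collar: Loose bright steel ring (250 g) lying flat, 60 mm outside diameter, 36 mm bore, 18 mm high. Origin at the centre of its underside, z up.
- nut: Loose dark steel hexagon nut (235 g) lying flat, 46 mm across flats (53 mm across corners), 24 mm high, with a 26 mm hexagonal opening. Origin at the centre of its underside; one pair of flats faces +x and -x, further pairs every 60 degrees.
- bracket_template: Fixed light plywood plaque, 90 (x) x 112 (y) x 10 mm thick, with the solid outline of the U bracket, its opening towards the plaque's +x, painted on it in black, 2 mm larger all round than the piece. Origin: centre of its underside; top face at z = +10 mm. The piece is right with its origin above this origin, with x and y axes the same way.
- strap_template: Fixed light plywood plaque, 90 (x) x 112 (y) x 10 mm thick, with the long bar's outline with two light dots, its long axis along the plaque's y, painted on it in black, 2 mm larger all round than the piece. Origin: centre of its underside; top face at z = +10 mm. The piece is right with its origin above this origin, long axes parallel, either way round.
- collar_template: Fixed light plywood plaque, 90 (x) x 112 (y) x 10 mm thick, with a round ring 64 mm across with a light middle painted on it in black, 2 mm larger all round than the piece. Origin: centre of its underside; top face at z = +10 mm. The piece is right with its origin above this origin; it may be turned any way.
- nut_template: Fixed light plywood plaque, 90 (x) x 112 (y) x 10 mm thick, with a hexagonal ring 50 mm across flats with a light middle painted on it in black, 2 mm larger all round than the piece. Origin: centre of its underside; top face at z = +10 mm. The piece is right with its origin above this origin; it may be turned any way.
- oil_bottle: Loose amber glass oil bottle, black cap, upright among the pieces, 46 mm diameter, 120 mm tall, 220 g. Origin: centre of its underside, z up. A blue grease tin (50 mm diameter, 45 mm tall) and a dark wooden block (45 x 40 x 30 mm) also stand loose among the pieces; nothing else stands where the pieces and plaques lie.
Not all that is in view belongs to the job. Of the things like the oil_bottle, leave any that is purple; of the rest the smaller one is meant.

How it is judged:
By the outcome, as a careful person would: the job done as asked, in the order asked, and still so for the second after the job is handed in, with the robot touching nothing.
It also fails if it takes over 109 s, if anything falls off the work surface, if the arm or the gripper's body presses on something with over 40 N, if the wrist force passes 120 N, or if a joint passes its speed limit or range.

## Working session

There is one attempt and no reset: what is moved stays moved. The work goes in short steps, Python scripts to look and compute and a tool call to move; the robot and the scene stay as the last step left them, time stands still between calls to the robot, and variables do not carry over. Pictures are saved under pics/ and viewed, and the job is handed in when it is done.

Besides the shell and the picture viewer there is one more tool, called after "Emit:" as name(argument=value, ...) on one line, values as JSON. send_rows: Moves the arm, as the interface text tells. Its arguments: {"type":"object","properties":{"moves":{"type":"string"}},"required":["moves"]}

```bash
ls; mkdir -p pics; cat > h.py <<'E'
import numpy as np, cv2
from bench import robot, imaging, order
def snap(n,f=None):
    p=imaging.snapshot(n)
    if f: cv2.imwrite('pics/'+f,p['image'][:,:,::-1])
    return p
def w(p,uv,z):
    K,R,t=map(np.array,(p['mtx'],p['R'],p['t']))
    d=R.T@np.linalg.solve(K,[uv[0],uv[1],1]); c=-R.T@t
    return c+d*(z-c[2])/d[2]
def px(p,X):
    K,R,t=map(np.array,(p['mtx'],p['R'],p['t']))
    q=K@(R@np.array(X)+t); return q[:2]/q[2]
E
python3 - <<'E'
from h import *
p=snap('top','top0.png'); s=snap('scene','scene0.png')
print(robot.get_obs())
for n in ['bracket','bracket_tips','strap','collar','nut','bracket_template','strap_template','collar_template','nut_template','oil_bottle']:
    z=0.01 if 'templ' in n else 0
    if n=='bracket_tips': z=.008
    for d in imaging.landmark_of(p,n)[:3]: print('top',n,np.round(d['conf'],2),np.round(d['centre']),np.round(w(p,d['centre'],z if 'templ' not in n else 0),3))
    for d in imaging.landmark_of(s,n)[:3]: print('  sc',n,np.round(d['conf'],2),np.round(d['centre']),np.round(w(s,d['centre'],z if 'templ' not in n else 0),3))
print(robot.get_obs()['time'])
E
```

```text
pics
{'time': 0.1, 'joint_positions': array([ 1.05390349e+00,  8.78680943e-02,  1.37205607e+00, -1.67210968e-05,
        1.68362156e+00, -1.03122317e-01]), 'qvel': array([ 9.47108485e-04,  2.23070090e-04, -3.69896581e-03, -3.68856977e-04,
       -2.02088489e-06, -4.53724109e-04]), 'joint_torque': array([ 3.79806253e-03, -3.41250980e+01, -3.03301406e+01,  7.21081230e-02,
        3.03708413e-02, -8.51996720e-05]), 'tool_pos': array([0.22093216, 0.50318341, 0.22345218]), 'ee_rot': array([-1.57061181,  0.0019444 ,  1.15702412]), 'wrist_force': array([-1.0046727 ,  0.7539489 , -0.49360829]), 'wrist_torque': array([0.04300387, 0.04412308, 0.03176234]), 'width': 0.09397147844756659}
top bracket 0.7 [412. 210.] [ 0.535 -0.382  0.   ]
top bracket 0.58 [181. 272.] [0.37  0.266 0.   ]
top bracket 0.21 [407. 200.] [ 0.562 -0.369  0.   ]
  sc bracket 0.76 [216. 154.] [ 0.54  -0.395  0.   ]
top bracket_tips 0.91 [407. 201.] [ 0.56  -0.367  0.008]
  sc bracket_tips 0.87 [215. 157.] [ 0.554 -0.371  0.008]
top strap 0.6 [379. 264.] [ 0.385 -0.284  0.   ]
top strap 0.2 [225. 174.] [0.645 0.142 0.   ]

[... 383 characters left out ...]
214.] [ 0.654 -0.127  0.   ]
top strap_template 0.9 [142. 213.] [0.538 0.374 0.   ]
top strap_template 0.56 [280. 202.] [ 0.563 -0.012  0.   ]
  sc strap_template 0.93 [380. 325.] [0.533 0.379 0.   ]
top collar_template 0.55 [316. 244.] [ 0.444 -0.111  0.   ]
  sc collar_template 0.86 [289. 187.] [ 0.435 -0.137  0.   ]
top nut_template 0.55 [224. 175.] [0.64  0.146 0.   ]
  sc nut_template 0.74 [281. 272.] [0.634 0.133 0.   ]
top oil_bottle 0.96 [262. 141.] [0.737 0.038 0.   ]
top oil_bottle 0.66 [277. 201.] [ 0.566 -0.003  0.   ]
top oil_bottle 0.64 [274. 173.] [0.644 0.006 0.   ]
  sc oil_bottle 0.81 [251. 246.] [0.649 0.018 0.   ]
  sc oil_bottle 0.8 [276. 228.] [ 0.561 -0.008  0.   ]
1.1
```

```bash
python3 - <<'E'
import cv2
a=cv2.imread('pics/top0.png'); b=cv2.imread('pics/scene0.png')
cv2.imwrite('pics/t0.png',cv2.resize(a[110:310,110:460],(800,457),interpolation=cv2.INTER_CUBIC))
E
```

```text
(no output)
```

View pics/t0.png

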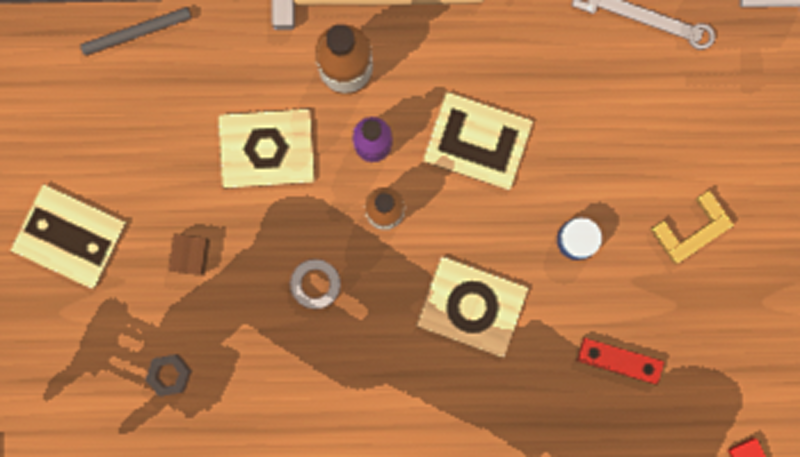

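View pics/scene0.png

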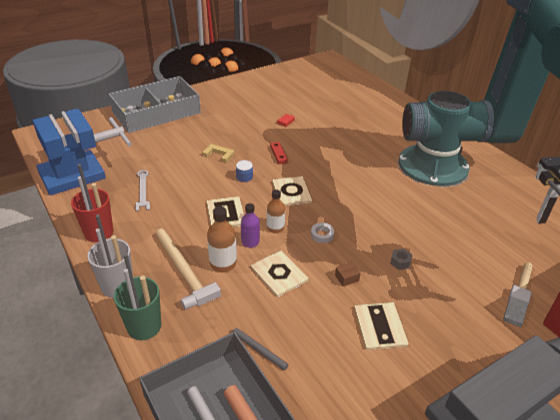

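The top picture shows these, in crop pixels:
- Pieces: nut (168,375), collar (316,285), red strap (620,360), brass bracket (695,225).
- Plaques: strap (68,235), nut (266,148), bracket (480,140), collar (473,307).
- Bottles: large amber (343,55), purple (372,140), small amber (384,207). The oil bottle is the small amber one, because purple is excluded and it is the smaller of the rest. None of the bottles may be touched.

Next is the wrist camera.

```bash
python3 - <<'E'
from h import *
a=cv2.imread('pics/top0.png'); 
cv2.imwrite('pics/bott.png',cv2.resize(a[125:235,230:330],(600,660),interpolation=cv2.INTER_CUBIC)[:600])
p=snap('wrist','w0.png')
R=np.array(p['R']);print(R.round(3),(-R.T@p['t']).round(3),p['mtx'])
print(robot.get_obs()['tool_pos'])
E
```

```text
[[ 0.402  0.916 -0.   ]
 [ 0.879 -0.386  0.28 ]
 [ 0.256 -0.113 -0.96 ]] [0.146 0.535 0.384] [[377.43134253   0.         280.96293789]
 [  0.         377.43134253 207.67033907]
 [  0.           0.           1.        ]]
[0.22115779 0.50360065 0.22450728]
```

View pics/w0.png

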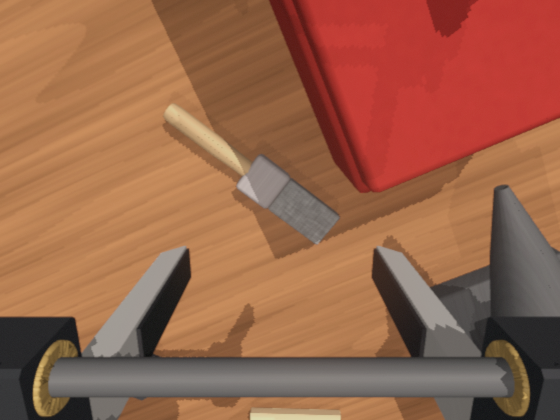

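View pics/bott.png

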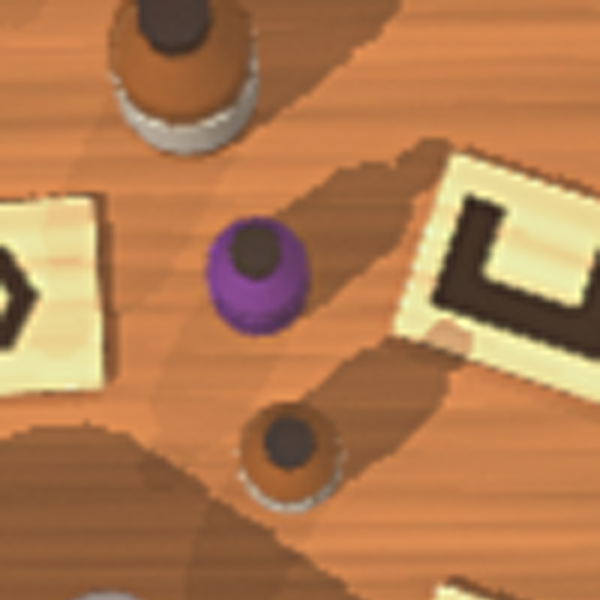

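The crop confirms three bottles: big amber, purple, and the small amber oil bottle, at crop (290,455) or top pixel (278,201). Next I measure poses by segmenting the top picture.

```bash
cat >> h.py <<'E'
def seg(p,lohi,roi=None):
    hsv=cv2.cvtColor(p['image'],cv2.COLOR_RGB2HSV)
    m=cv2.inRange(hsv,np.array(lohi[0]),np.array(lohi[1]))
    if roi is not None:
        k=np.zeros_like(m); x0,y0,x1,y1=roi; k[y0:y1,x0:x1]=255; m&=k
    return m
def wpoly(p,m,z):
    """world contour of the biggest blob at height z"""
    cs,_=cv2.findContours(m,cv2.RETR_EXTERNAL,cv2.CHAIN_APPROX_NONE)
    c=max(cs,key=cv2.contourArea)[:,0,:].astype(float)
    return np.array([w(p,q,z)[:2] for q in c])
def rect(P):
    return cv2.minAreaRect((P*1000).astype(np.float32))
def plan(x,y,z,yaw,n=10,pos=None,y0=None):
    """identical rows: tool shift and turn; yaw in rad"""
    o=robot.get_obs(); pos=np.array(o['tool_pos'] if pos is None else pos); y0=o['ee_rot'][2] if y0 is None else y0
    dy=(yaw-y0+np.pi/2)%np.pi-np.pi/2
    th=-dy  # turn about tool y
    S=np.zeros((2,2))
    for i in range(n):
        a=y0-th*i/n
        S+=np.array([[np.cos(a),-np.sin(a)],[np.sin(a),np.cos(a)]])
    t=np.linalg.solve(S,np.array([x,y])-pos[:2])
    print('n',n,'tx %.4f ty %.4f tz %.4f roll %.2f'%(t[0],-(z-pos[2])/n,t[1],np.degrees(th)/n),'q6est %.2f'%(np.arctan2(y,x)-(y0+dy)))
E
python3 - <<'E'
from h import *
p=snap('top')
hsv=cv2.cvtColor(p['image'],cv2.COLOR_RGB2HSV)
for n,u in dict(nut=(183,274),red=(379,263),br=(430,196),collar=(240,232),ply=(310,245),wood=(300,250),ply2=(210,190)).items(): print(n,hsv[u[1],u[0]])
c=p; print((-np.array(p['R']).T@p['t']).round(3))
m=seg(p,([15,60,160],[40,165,255])); cv2.imwrite('pics/m.png',m)
for n,uv in dict(bt=(318,174),st=(142,213),ct=(316,244),nt=(226,175)).items():
    P=wpoly(p,seg(p,([17,50,130],[40,165,255]),(uv[0]-28,uv[1]-28,uv[0]+28,uv[1]+28)),.01); print(n,rect(P))
P=wpoly(p,seg(p,([17,150,130],[40,255,255]),(380,180,440,235)),.016); print('br',rect(P))
P=wpoly(p,seg(p,([0,200,100],[6,255,255]),(355,250,405,285)),.016); print('strap',rect(P))
E
```

```text
nut [ 13 154 126]
red [  2 196 212]
br [ 12 161 206]
collar [ 10  35 154]
ply [18 93 99]
wood [ 16 116 216]
ply2 [ 27  82 237]
[ 0.438 -0.015  1.411]
bt ((647.3084106445312, -121.49411010742188), (112.5505142211914, 90.34320831298828), 70.67898559570312)
st ((535.9984741210938, 380.31298828125), (113.74017333984375, 89.9704818725586), 64.47826385498047)
ct ((457.7227783203125, -115.42095184326172), (112.86981964111328, 62.40022659301758), 70.3667221069336)
nt ((641.0789184570312, 138.61521911621094), (89.97113800048828, 112.94274139404297), 3.093824863433838)
br ((537.546875, -378.8703918457031), (51.78738784790039, 86.88265228271484), 32.20286560058594)
strap ((357.0106201171875, -327.3865051269531), (3.7595176696777344, 9.953696250915527), 32.509765625)
```

View pics/m.png

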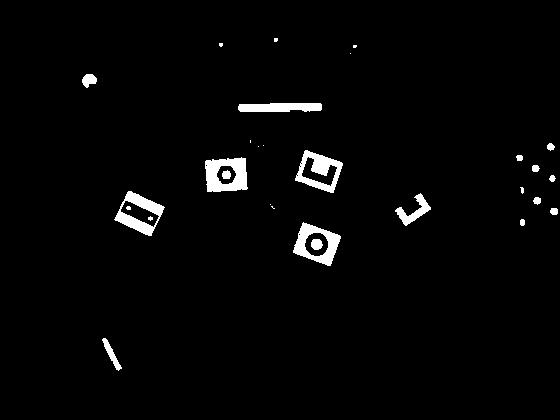

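```bash
python3 - <<'E'
from h import *
p=snap('top')
hsv=cv2.cvtColor(p['image'],cv2.COLOR_RGB2HSV)
m=seg(p,([0,175,100],[7,255,255]),(355,250,405,285)); m=cv2.morphologyEx(m,cv2.MORPH_CLOSE,np.ones((5,5)))
P=wpoly(p,m,.016); print('strap',rect(P),m.sum()/255)
m=seg(p,([16,40,80],[40,110,255]),(290,218,345,272)); m=cv2.morphologyEx(m,cv2.MORPH_CLOSE,np.ones((3,3)))
P=wpoly(p,m,.01); print('ct',rect(P))
for n,uv,z,r in [('nut',(183,274),.024,14),('collar',(248,234),.018,16)]:
    c=p['image'][uv[1]-22:uv[1]+22,uv[0]-22:uv[0]+22]
    cv2.imwrite('pics/%s.png'%n,cv2.resize(c[:,:,::-1],(440,440),interpolation=cv2.INTER_CUBIC))
m=seg(p,([0,0,90],[180,80,255]),(228,212,272,256)); print('collar',cv2.minEnclosingCircle((wpoly(p,m,.018)*1000).astype(np.float32)))
m=seg(p,([0,0,0],[180,130,110]),(160,252,206,298)); print('nut',rect(wpoly(p,m,.024)), cv2.minEnclosingCircle((wpoly(p,m,.024)*1000).astype(np.float32)))
# expected dark ring of ct
m=seg(p,([0,0,0],[180,255,70]),(295,222,340,268)); print('ctring',cv2.minEnclosingCircle((wpoly(p,m,.01)*1000).astype(np.float32)))
E
cd pics; python3 -c "
import cv2;cv2.imwrite('nc.png',cv2.hconcat([cv2.imread('nut.png'),cv2.imread('collar.png')])[:, :800])"
```

```text
strap ((376.44537353515625, -287.364990234375), (101.52471160888672, 29.577823638916016), 72.88224792480469) 400.0
ct ((457.4495849609375, -115.2943115234375), (112.60506439208984, 61.420833587646484), 69.23550415039062)
collar ((473.7725830078125, 79.42236328125), 29.806396484375)
nut ((367.7796630859375, 254.46826171875), (51.8466682434082, 46.16168212890625), 89.2756576538086) ((365.8050537109375, 254.65211486816406), 26.768373489379883)
ctring ((444.090087890625, -110.82645416259766), 29.166322708129883)
```

View pics/nc.png

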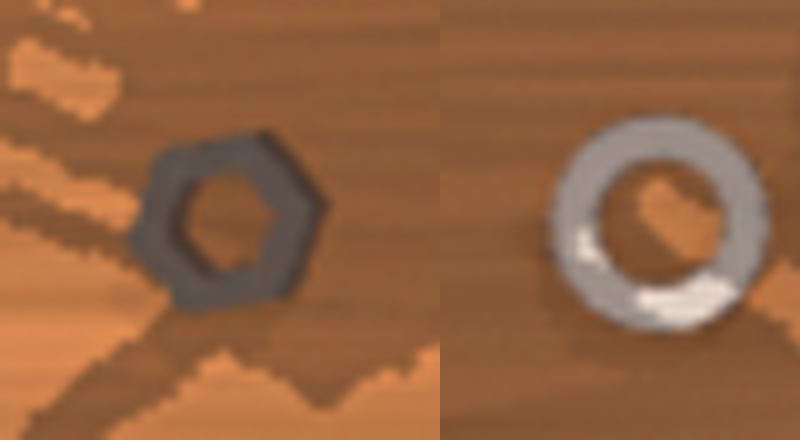

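```bash
python3 - <<'E'
from h import *
plan(.366,.255,.2,np.radians(70.3),10)
p=snap('wrist'); o=robot.get_obs()
for z in (0,.024): print(px(p,[*o['tool_pos'][:2],z]))
print(robot.get_obs()['time'])
E
```

```text
n 10 tx -0.0177 ty 0.0025 tz -0.0227 roll -0.40 q6est -0.62
[281.97274368 179.06061064]
[282.02614977 184.16070412]
1.3
```

Emit:
send_rows(moves="-1 -0.0177 0.0025 -0.0227 -0.4;-1 -0.0177 0.0025 -0.0227 -0.4;-1 -0.0177 0.0025 -0.0227 -0.4;-1 -0.0177 0.0025 -0.0227 -0.4;-1 -0.0177 0.0025 -0.0227 -0.4;-1 -0.0177 0.0025 -0.0227 -0.4;-1 -0.0177 0.0025 -0.0227 -0.4;-1 -0.0177 0.0025 -0.0227 -0.4;-1 -0.0177 0.0025 -0.0227 -0.4;-1 -0.0177 0.0025 -0.0227 -0.4")

```text
time: 2.13
tool_pos: [0.3662, 0.2535, 0.1996]
ee_rot: [-1.571, -0.001, 1.227]
wrist_force: [0.5, -0.1, 0.0]
width: 0.0943
```

```bash
python3 - <<'E'
from h import *
p=snap('wrist','w1.png'); o=robot.get_obs(); print(o['tool_pos'],o['ee_rot'],o['wrist_force'])
print(px(p,[*o['tool_pos'][:2],0.024]))
print([ (d['conf'],w(p,d['centre'],0)) for d in imaging.landmark_of(p,'nut')])
m=seg(p,([0,0,0],[180,120,120]),(200,80,370,300)); m=cv2.morphologyEx(m,cv2.MORPH_OPEN,np.ones((5,5)));P=wpoly(p,m,.024); print(rect(P),cv2.minEnclosingCircle((P*1000).astype(np.float32)))
cv2.imwrite('pics/m.png',m)
E
```

```text
[0.36846873 0.24957717 0.19898436] [-1.57425861  0.00336763  1.22289263] [ 1.65752529 -2.09803582 -0.33808769]
[278.85912006 193.83870719]
[]
((366.0823059082031, 253.5316925048828), (44.016815185546875, 49.72197723388672), 70.32264709472656) ((366.9853820800781, 253.63291931152344), 25.86528968811035)
```

View pics/w1.png

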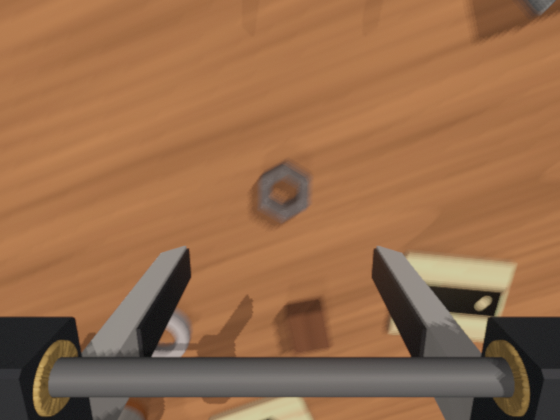

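View pics/m.png

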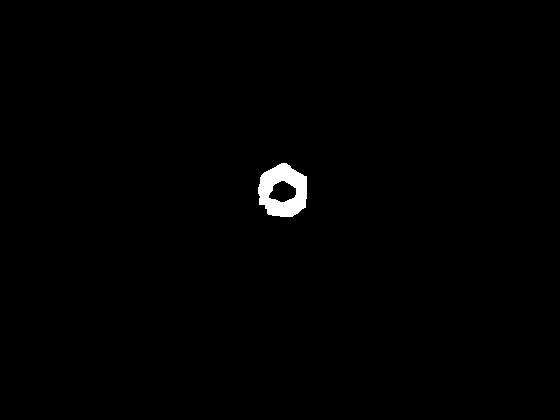

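Emit:
send_rows(moves="-1 0 0.03 0 0;-1 0 0.03 0 0;-1 0 0.03 0 0;-1 0 0.03 0 0;-1 0 0.03 0 0;-1 0 0.018 0 0;-1 0 0.01 0 0;-1 0 0 0 0;1 0 0 0 0;1 0 0 0 0")

```text
time: 3.07
tool_pos: [0.3663, 0.2555, 0.0224]
ee_rot: [-1.572, -0.002, 1.227]
wrist_force: [-0.3, 0.9, -0.3]
width: 0.084
```

Emit:
send_rows(moves="1 0 0 0 0;1 0 0 0 0;1 0 0 0 0;1 0 -0.01 0 0;1 0 -0.03 0 0;1 0 -0.03 0 0;1 0 -0.03 0 0;1 0 -0.02 0 0;1 0 0 0 0;1 0 0 0 0")

```text
time: 3.9
tool_pos: [0.3666, 0.2552, 0.1433]
ee_rot: [-1.574, -0.003, 1.227]
wrist_force: [-0.5, -0.7, -0.2]
width: 0.0175
```

```bash
python3 - <<'E'
from h import *
p=snap('wrist','w2.png'); o=robot.get_obs(); print(o['tool_pos'],o['ee_rot'],o['wrist_force'],o['width'])
print(px(p,[*o['tool_pos'][:2],o['tool_pos'][2]]))
plan(.641,.1386,.14,np.radians(33),10)
E
```

```text
[0.36554938 0.25464898 0.14150469] [-1.57097561e+00 -3.27363128e-04  1.22676311e+00] [ 0.19500047 -0.01176817 -0.51064834] 0.013605718722379456
[281.36062391 275.745085  ]
n 10 tx 0.0072 ty 0.0002 tz -0.0296 roll 3.73 q6est -0.36
```

View pics/w2.png

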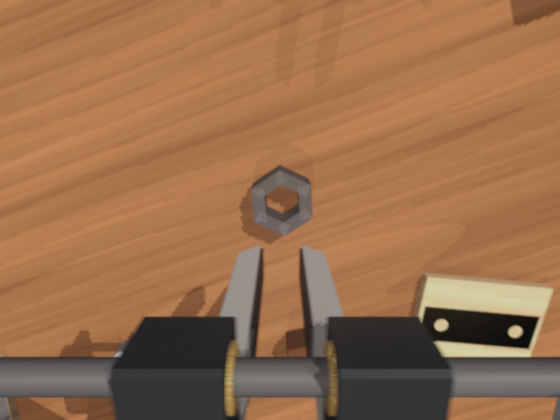

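The fingers close at about 0.09 m/s, so I lifted before they had gripped. The nut is undisturbed. I'll reopen and redo the grasp with a longer close.

```bash
python3 - <<'E'
from h import *
p=snap('wrist')
m=seg(p,([0,0,0],[180,120,120]),(200,120,370,245)); m=cv2.morphologyEx(m,cv2.MORPH_OPEN,np.ones((5,5)))
P=wpoly(p,m,.024); print(rect(P),cv2.minEnclosingCircle((P*1000).astype(np.float32)))
E
```

```text
((370.33746337890625, 254.05148315429688), (45.19865036010742, 30.447063446044922), 74.6619644165039) ((365.0647277832031, 255.53457641601562), 24.465970993041992)
```

Emit:
send_rows(moves="-1 0 0 0 0;-1 0 0 0 0;-1 0 0 0 0;-1 0 0 0 0;-1 0 0 0 0;-1 0 0 0 0;-1 0 0 0 0;-1 0 0.02 0 0;-1 0 0.03 0 0;-1 0 0.03 0 0")

```text
time: 4.83
tool_pos: [0.3668, 0.2553, 0.0619]
ee_rot: [-1.574, -0.003, 1.227]
wrist_force: [0.6, 0.2, -1.6]
width: 0.0726
```

Emit:
send_rows(moves="-1 0 0.03 0 0;-1 0 0.01 0 0;-1 0 0 0 0;1 0 0 0 0;1 0 0 0 0;1 0 0 0 0;1 0 0 0 0;1 0 0 0 0;1 0 0 0 0;1 0 0 0 0")

```text
time: 5.67
tool_pos: [0.3658, 0.2549, 0.0216]
ee_rot: [-1.571, -0.0, 1.227]
wrist_force: [1.0, 2.3, -0.4]
width: 0.0509
```

Emit:
send_rows(moves="1 0 0 0 0;1 0 0 0 0;1 0 -0.01 0 0;1 0 -0.03 0 0;1 0 -0.03 0 0;1 0 -0.03 0 0;1 0 -0.02 0 0;1 0 0 0 0;1 0 0 0 0;1 0 0 0 0")

```text
time: 6.5
tool_pos: [0.3646, 0.2541, 0.1397]
ee_rot: [-1.569, 0.002, 1.227]
wrist_force: [-0.8, 0.1, -3.2]
width: 0.0461
```

```bash
python3 - <<'E'
from h import *
p=snap('wrist','w3.png'); o=robot.get_obs(); print(o['tool_pos'],o['ee_rot'],o['wrist_force'],o['width'])
print(px(p,[*o['tool_pos'][:2],o['tool_pos'][2]]))
plan(.641,.1386,.14,np.radians(33),10)
E
```

```text
[0.36430834 0.25396939 0.13915912] [-1.56772782  0.00334764  1.22684565] [-0.43659787  0.61348718 -2.38193875] 0.04600717463184215
[282.60455627 277.99979924]
n 10 tx 0.0073 ty -0.0001 tz -0.0296 roll 3.73 q6est -0.36
```

View pics/w3.png

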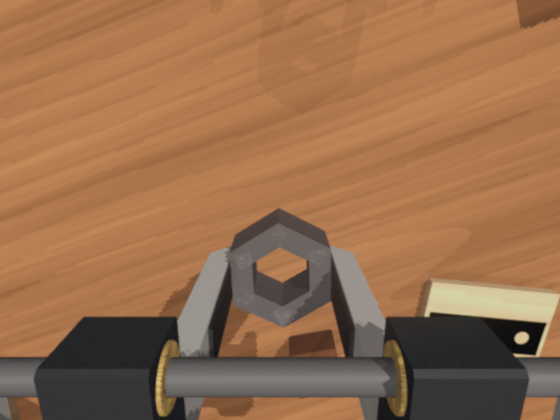

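```bash
cat >> h.py <<'E'
def tool(o):
    y=o['ee_rot'][2]; return np.array([np.cos(y),np.sin(y),0]),np.array([-np.sin(y),np.cos(y),0])
def overlay(p,polys,roi,f,k=5):
    x0,y0,x1,y1=roi
    im=cv2.resize(p['image'][y0:y1,x0:x1,::-1],None,fx=k,fy=k,interpolation=cv2.INTER_CUBIC)
    for P,c in polys:
        q=np.array([(px(p,X)-[x0-.5,y0-.5])*k for X in P]).astype(np.int32)
        cv2.polylines(im,[q],True,c,1)
    cv2.imwrite('pics/'+f,im)
E
python3 - <<'E'
from h import *
p=snap('wrist'); o=robot.get_obs(); tx,tz=tool(o); T=o['tool_pos']
def hexa(r,dz,ofs=0): return [T+tx*r*np.sin(a)+tz*(r*np.cos(a)+ofs)+[0,0,dz] for a in np.arange(6)*np.pi/3]
overlay(p,[(hexa(.0266,.0024),(0,255,0)),(hexa(.0266,-.0216),(255,0,0)),(hexa(.015,.0024),(0,255,0))],(215,195,350,335),'ov.png',4)
E
```

```text
(no output)
```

View pics/ov.png

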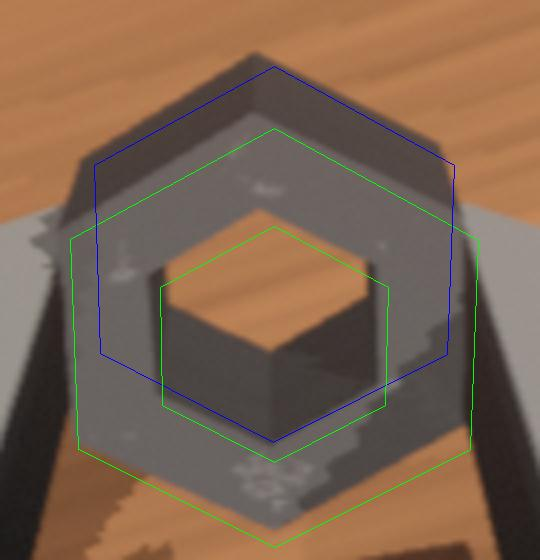

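Emit:
send_rows(moves="1 0.0073 0 -0.0296 3.73;1 0.0073 0 -0.0296 3.73;1 0.0073 0 -0.0296 3.73;1 0.0073 0 -0.0296 3.73;1 0.0073 0 -0.0296 3.73;1 0.0073 0 -0.0296 3.73;1 0.0073 0 -0.0296 3.73;1 0.0073 0 -0.0296 3.73;1 0.0073 0 -0.0296 3.73;1 0.0073 0 -0.0296 3.73")

```text
time: 7.43
tool_pos: [0.6423, 0.1386, 0.1384]
ee_rot: [-1.568, 0.004, 0.573]
wrist_force: [0.1, -0.4, -2.2]
width: 0.0462
```

Emit:
send_rows(moves="1 0 0 0 0;1 0 0 0 0;1 0 0 0 0;1 0 0 0 0;1 0 0.02 0 0;1 0 0.02 0 0;1 0 0.01 0 0;1 0 0 0 0;1 0 0 0 0;1 0 0 0 0")

```text
time: 8.27
tool_pos: [0.6426, 0.1399, 0.0929]
ee_rot: [-1.572, -0.002, 0.577]
wrist_force: [0.8, -0.3, -1.9]
width: 0.0462
```

```bash
python3 - <<'E'
from h import *
p=snap('wrist','w4.png'); o=robot.get_obs(); print(o['tool_pos'],o['ee_rot'],o['wrist_force'],o['width'])
# plaque overlay
c=np.array([.641,.1386]); a=np.radians(93.09); u=np.array([np.cos(a),np.sin(a)]); v=np.array([-u[1],u[0]])
sq=[np.r_[c+u*s*.056+v*t*.045,.01] for s,t in((1,1),(1,-1),(-1,-1),(-1,1))]
overlay(p,[(sq,(0,255,0))],(100,0,460,300),'ov.png',2)
plan(.641,.1386,.033,np.radians(33),5)
E
```

```text
[0.64296363 0.139862   0.09332174] [-1.57200613 -0.00274258  0.57625918] [-0.23598809  0.2676852  -2.58724926] 0.045911908349168085
n 5 tx -0.0005 ty 0.0121 tz 0.0000 roll 0.00 q6est -0.36
```

View pics/ov.png

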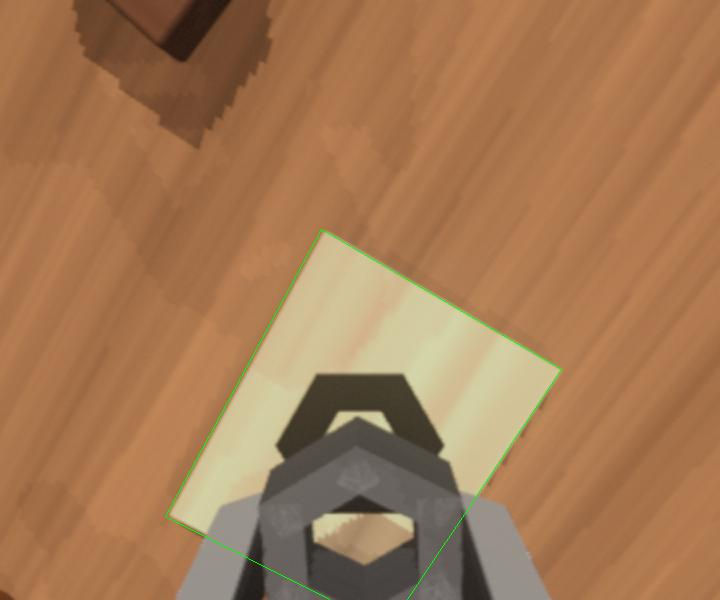

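Emit:
send_rows(moves="1 -0.0015 0.02 -0.001 0;1 0 0.02 0 0;1 0 0.015 0 0;1 0 0.0055 0 0;1 0 0 0 0;1 0 0 0 0;-1 0 0 0 0;-1 0 0 0 0;-1 0 0 0 0;-1 0 0 0 0")

```text
time: 9.15
tool_pos: [0.6421, 0.1379, 0.032]
ee_rot: [-1.572, -0.002, 0.576]
wrist_force: [-0.8, 0.3, 0.3]
width: 0.0692
```

Emit:
send_rows(moves="-1 0 -0.01 0 0;-1 0 -0.03 0 0;-1 0 -0.03 0 0;-1 0 -0.03 0 0;-1 0 0 0 0;-1 0 0 0 0;-1 0 0 0 0;-1 0 0 0 0;-1 0 0 0 0;-1 0 0 0 0")

```text
time: 9.98
tool_pos: [0.6406, 0.1376, 0.1291]
ee_rot: [-1.569, 0.003, 0.576]
wrist_force: [0.6, 0.0, 0.8]
width: 0.094
```

```bash
python3 - <<'E'
from h import *
p=snap('wrist','w5.png'); o=robot.get_obs(); print(o['tool_pos'],o['ee_rot'],o['wrist_force'],o['width'])
c=np.array([.641,.1386]); a=np.radians(93.09); u=np.array([np.cos(a),np.sin(a)]); v=np.array([-u[1],u[0]])
sq=[np.r_[c+u*s*.056+v*t*.045,.01] for s,t in((1,1),(1,-1),(-1,-1),(-1,1))]
h=[np.r_[c+.02656*(u*np.cos(b)+v*np.sin(b)),.034] for b in np.arange(60)*np.pi/30]
overlay(p,[(sq,(0,255,0)),(h,(0,0,255))],(160,80,400,300),'ov.png',3)
plan(.474,.0794,.15,np.radians(48),10)
E
```

```text
[0.64080196 0.13765991 0.12942114] [-1.56956677  0.00234571  0.57577255] [-0.38084572  0.50172696 -0.01083185] 0.09419122770201391
n 10 tx -0.0166 ty -0.0021 tz 0.0062 roll -1.50 q6est -0.67
```

View pics/ov.png

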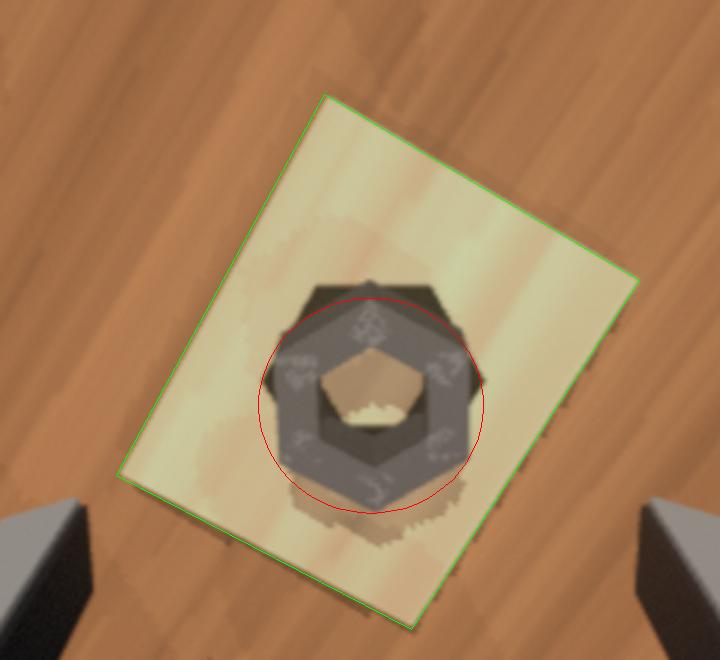

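Emit:
send_rows(moves="-1 -0.0166 -0.0021 0.0062 -1.5;-1 -0.0166 -0.0021 0.0062 -1.5;-1 -0.0166 -0.0021 0.0062 -1.5;-1 -0.0166 -0.0021 0.0062 -1.5;-1 -0.0166 -0.0021 0.0062 -1.5;-1 -0.0166 -0.0021 0.0062 -1.5;-1 -0.0166 -0.0021 0.0062 -1.5;-1 -0.0166 -0.0021 0.0062 -1.5;-1 -0.0166 -0.0021 0.0062 -1.5;-1 -0.0166 -0.0021 0.0062 -1.5")

```text
time: 10.87
tool_pos: [0.4735, 0.0793, 0.1516]
ee_rot: [-1.57, 0.0, 0.839]
wrist_force: [-0.4, -0.1, 0.9]
width: 0.0939
```

Emit:
send_rows(moves="-1 0 0 0 0;-1 0 0 0 0;-1 0 0 0 0;-1 0 0 0 0;-1 0 0 0 0;-1 0 0 0 0;-1 0 0 0 0;-1 0 0 0 0;-1 0 0 0 0;-1 0 0 0 0")

```text
time: 11.7
tool_pos: [0.4747, 0.0795, 0.1519]
ee_rot: [-1.571, -0.0, 0.838]
wrist_force: [-0.3, 0.2, 0.7]
width: 0.0938
```

```bash
python3 - <<'E'
from h import *
p=snap('wrist','w6.png'); o=robot.get_obs(); print(o['tool_pos'],o['ee_rot'],o['wrist_force'],o['width'])
c=np.array([.474,.0794]); T=o['tool_pos'][:2]
C=lambda c,r,z:[np.r_[c+r*np.array([np.cos(b),np.sin(b)]),z] for b in np.arange(60)*np.pi/30]
overlay(p,[(C(c,.03,.018),(0,0,255)),(C(T,.03,.018),(0,255,0))],(160,80,400,300),'ov.png',3)
plan(*c,.0215,np.radians(48),5)
E
```

```text
[0.47469205 0.07947085 0.15197334] [-1.57080954e+00 -8.15692026e-05  8.37574388e-01] [ 0.39309677 -0.81814449  0.46437258] 0.0935236004641055
n 5 tx -0.0001 ty 0.0261 tz 0.0001 roll -0.00 q6est -0.67
```

View pics/ov.png

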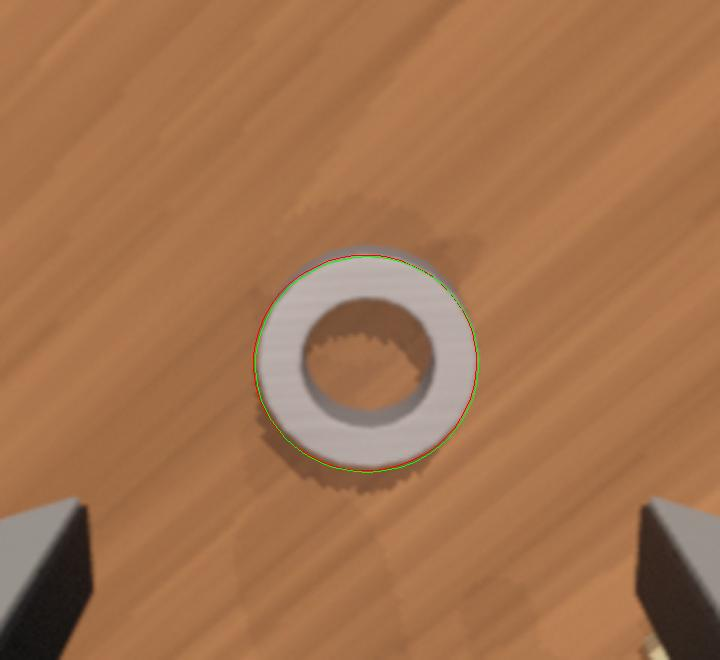

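Emit:
send_rows(moves="-1 0 0.03 0 0;-1 0 0.03 0 0;-1 0 0.03 0 0;-1 0 0.025 0 0;-1 0 0.015 0 0;-1 0 0 0 0;1 0 0 0 0;1 0 0 0 0;1 0 0 0 0;1 0 0 0 0")

```text
time: 12.58
tool_pos: [0.4749, 0.0795, 0.0223]
ee_rot: [-1.571, -0.001, 0.838]
wrist_force: [-0.4, 0.7, 0.0]
width: 0.0709
```

Emit:
send_rows(moves="1 0 0 0 0;1 0 0 0 0;1 0 0 0 0;1 0 0 0 0;1 0 -0.01 0 0;1 0 -0.03 0 0;1 0 -0.03 0 0;1 0 -0.03 0 0;1 0 -0.03 0 0;1 0 0 0 0")

```text
time: 13.42
tool_pos: [0.4781, 0.0796, 0.1593]
ee_rot: [-1.58, -0.009, 0.838]
wrist_force: [1.5, 0.6, -0.5]
width: 0.0598
```

```bash
python3 - <<'E'
from h import *
s=snap('top')
m=seg(s,([16,40,80],[40,130,255]),(290,218,345,275)); m=cv2.morphologyEx(m,cv2.MORPH_CLOSE,np.ones((3,3)))
P=wpoly(s,m,.01); print('ct',rect(P))
c=P.mean(0)
print(robot.get_obs()['width'],robot.get_obs()['tool_pos'])
overlay(s,[],(280,210,350,280),'ov.png',8)
plan(.444,-.1125,.15,np.radians(10),10)
E
```

```text
ct ((444.3307189941406, -110.76949310302734), (113.41665649414062, 91.63320922851562), 69.33717346191406)
0.0597169378590615 [0.47678279 0.0795054  0.15598653]
n 10 tx -0.0129 ty 0.0006 tz -0.0151 roll 3.80 q6est -0.42
```

View pics/ov.png

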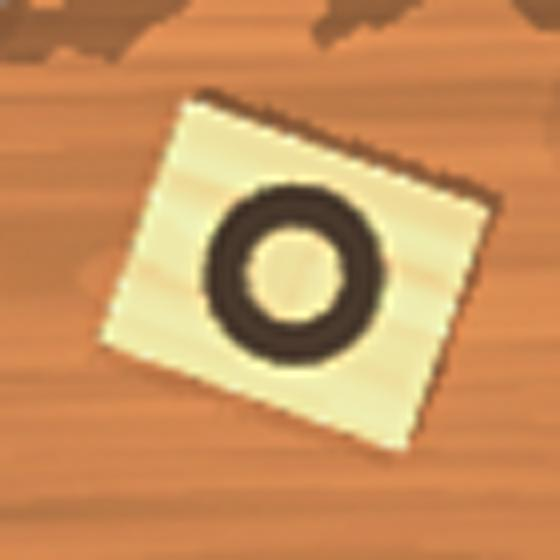

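```bash
python3 - <<'E'
from h import *
plan(.4443,-.1108,.15,np.radians(10),10,pos=[.4747,.0795,.152],y0=.838)
E
```

```text
n 10 tx -0.0126 ty 0.0002 tz -0.0150 roll 3.80 q6est -0.42
```

Emit:
send_rows(moves="1 -0.0126 0 -0.015 3.8;1 -0.0126 0 -0.015 3.8;1 -0.0126 0 -0.015 3.8;1 -0.0126 0 -0.015 3.8;1 -0.0126 0 -0.015 3.8;1 -0.0126 0 -0.015 3.8;1 -0.0126 0 -0.015 3.8;1 -0.0126 0 -0.015 3.8;1 -0.0126 0 -0.015 3.8;1 -0.0126 0 -0.015 3.8")

```text
time: 14.3
tool_pos: [0.4423, -0.1109, 0.1493]
ee_rot: [-1.568, 0.004, 0.171]
wrist_force: [0.0, -0.4, -2.2]
width: 0.06
```

Emit:
send_rows(moves="1 0 0.02 0 0;1 0 0.02 0 0;1 0 0.02 0 0;1 0 0 0 0;1 0 0 0 0;1 0 0 0 0;1 0 0 0 0;1 0 0 0 0;1 0 0 0 0;1 0 0 0 0")

```text
time: 15.13
tool_pos: [0.4446, -0.1105, 0.0928]
ee_rot: [-1.572, -0.001, 0.175]
wrist_force: [-0.7, -0.5, -1.7]
width: 0.06
```

```bash
python3 - <<'E'
from h import *
p=snap('wrist','w7.png'); o=robot.get_obs(); print(o['tool_pos'],o['ee_rot'],o['wrist_force'],o['width'])
c=np.array([.4443,-.1108]); T=o['tool_pos']
C=lambda c,r,z:[np.r_[c+r*np.array([np.cos(b),np.sin(b)]),z] for b in np.arange(60)*np.pi/30]
a=np.radians(69.8); u=np.array([np.cos(a),np.sin(a)]); v=np.array([-u[1],u[0]])
sq=[np.r_[c+u*s*.056+v*t*.045,.01] for s,t in((1,1),(1,-1),(-1,-1),(-1,1))]
overlay(p,[(sq,(0,255,0)),(C(T[:2],.03,T[2]-.0035),(0,0,255))],(160,100,400,360),'ov.png',3-.7)if 0 else overlay(p,[(sq,(0,255,0)),(C(T[:2],.03,T[2]-.0035),(0,0,255))],(150,130,410,330),'ov.png',3)
plan(*c,.033,np.radians(10),1)
E
```

```text
[ 0.44444282 -0.11051967  0.0925811 ] [-1.57133493e+00 -1.00540275e-03  1.74486190e-01] [ 0.55298608  0.24873447 -1.10493622] 0.059925707424572525
n 1 tx -0.0002 ty 0.0596 tz -0.0003 roll -0.00 q6est -0.42
```

View pics/ov.png

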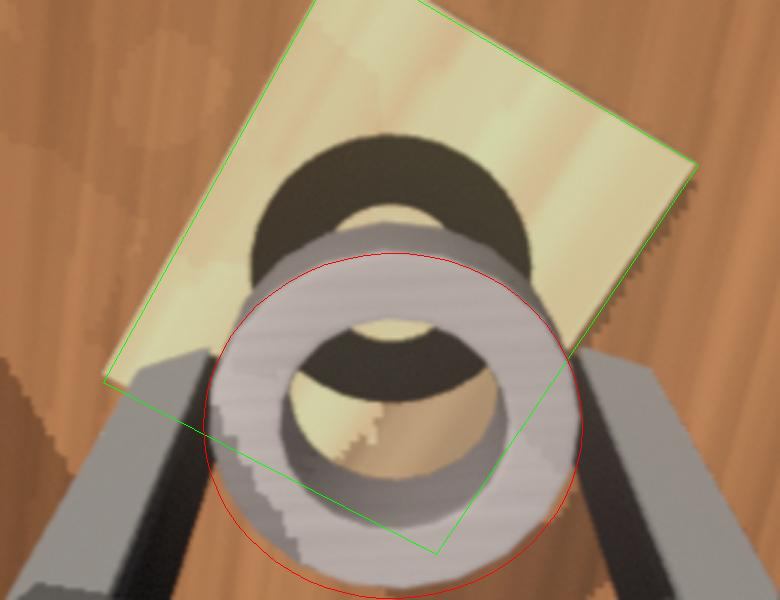

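Emit:
send_rows(moves="1 -0.0002 0.02 -0.0003 0;1 0 0.02 0 0;1 0 0.014 0 0;1 0 0.0055 0 0;1 0 0 0 0;1 0 0 0 0;-1 0 0 0 0;-1 0 0 0 0;-1 0 0 0 0;-1 0 0 0 0")

```text
time: 16.02
tool_pos: [0.4445, -0.111, 0.0331]
ee_rot: [-1.571, -0.001, 0.174]
wrist_force: [1.0, 0.4, 0.2]
width: 0.0833
```

Emit:
send_rows(moves="-1 0 -0.01 0 0;-1 0 -0.03 0 0;-1 0 -0.03 0 0;-1 0 -0.03 0 0;-1 0 -0.02 0 0;-1 0 0 0 0;-1 0 0 0 0;-1 0 0 0 0;-1 0 0 0 0;-1 0 0 0 0")

```text
time: 16.85
tool_pos: [0.443, -0.1104, 0.1506]
ee_rot: [-1.569, 0.003, 0.174]
wrist_force: [0.4, -0.6, -0.6]
width: 0.094
```

```bash
python3 - <<'E'
from h import *
p=snap('wrist','w8.png'); o=robot.get_obs(); print(o['tool_pos'],o['ee_rot'],o['wrist_force'],o['width'])
c=np.array([.4443,-.1108]); T=o['tool_pos']
C=lambda c,r,z:[np.r_[c+r*np.array([np.cos(b),np.sin(b)]),z] for b in np.arange(60)*np.pi/30]
a=np.radians(69.8); u=np.array([np.cos(a),np.sin(a)]); v=np.array([-u[1],u[0]])
sq=[np.r_[c+u*s*.056+v*t*.045,.01] for s,t in((1,1),(1,-1),(-1,-1),(-1,1))]
overlay(p,[(sq,(0,255,0)),(C(c,.03,.028),(0,0,255)),(C(c,.032,.01),(255,0,0))],(150,80,410,280),'ov.png',3)
# strap: yaw jaw = 72.9-90
plan(.3764,-.2874,.15,np.radians(-17.1),10)
E
```

```text
[ 0.44311059 -0.11045422  0.15084959] [-1.56907025  0.00265198  0.17438516] [-0.72638769  0.48530961 -0.76456229] 0.093883059984141
n 10 tx -0.0060 ty 0.0001 tz -0.0181 roll 2.71 q6est -0.35
```

View pics/ov.png

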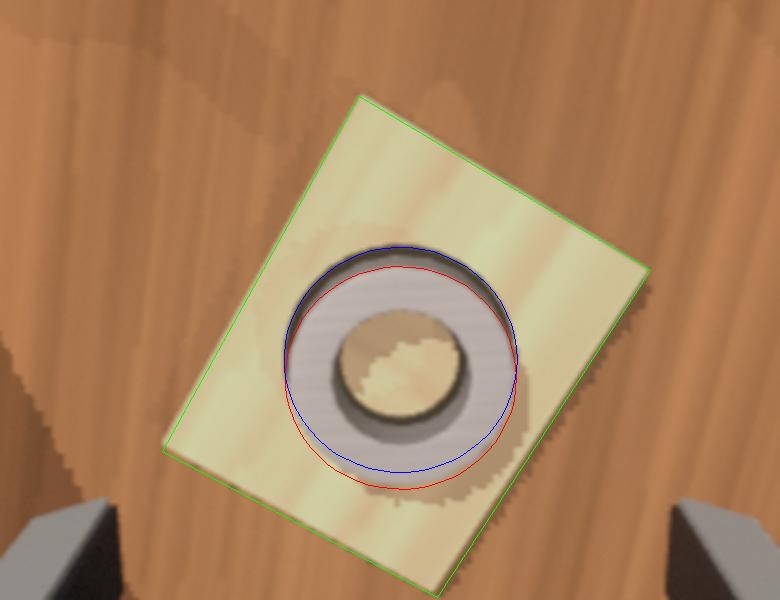

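Emit:
send_rows(moves="-1 -0.006 0 -0.0181 2.71;-1 -0.006 0 -0.0181 2.71;-1 -0.006 0 -0.0181 2.71;-1 -0.006 0 -0.0181 2.71;-1 -0.006 0 -0.0181 2.71;-1 -0.006 0 -0.0181 2.71;-1 -0.006 0 -0.0181 2.71;-1 -0.006 0 -0.0181 2.71;-1 -0.006 0 -0.0181 2.71;-1 -0.006 0 -0.0181 2.71")

```text
time: 17.73
tool_pos: [0.3769, -0.2882, 0.1514]
ee_rot: [-1.57, 0.002, -0.301]
wrist_force: [0.9, -0.1, -0.7]
width: 0.0943
```

Emit:
send_rows(moves="-1 0 0 0 0;-1 0 0 0 0;-1 0 0 0 0;-1 0 0 0 0;-1 0 0 0 0;-1 0 0 0 0;-1 0 0 0 0;-1 0 0 0 0;-1 0 0 0 0;-1 0 0 0 0")

```text
time: 18.57
tool_pos: [0.3777, -0.2876, 0.1525]
ee_rot: [-1.571, -0.0, -0.298]
wrist_force: [0.0, 0.1, 0.3]
width: 0.0942
```

```bash
cat >> h.py <<'E'
def box(c,ang,lx,ly,z):
    u=np.array([np.cos(ang),np.sin(ang)]); v=np.array([-u[1],u[0]]); c=np.array(c)
    return [np.r_[c+u*s*lx/2+v*t*ly/2,z] for s,t in((1,1),(1,-1),(-1,-1),(-1,1))]
E
python3 - <<'E'
from h import *
p=snap('wrist','w9.png'); o=robot.get_obs(); print(o['tool_pos'],o['ee_rot'],o['wrist_force'],o['width'])
m=seg(p,([0,160,70],[8,255,255]),(180,80,390,300)); m=cv2.morphologyEx(m,cv2.MORPH_CLOSE,np.ones((15,15)))
print(rect(wpoly(p,m,.016)))
overlay(p,[(box(o['tool_pos'][:2],o['ee_rot'][2],.03,.1,.016),(0,255,0))],(150,80,410,280),'ov.png',3)
plan(.3764,-.2874,.022,np.radians(-17.1),1)
E
```

```text
[ 0.37769932 -0.28764307  0.15247393] [-1.57073021e+00 -5.06552768e-05 -2.98456468e-01] [-0.24460626  0.66208304 -1.70451285] 0.09430659429860383
((376.0848083496094, -286.08135986328125), (100.87649536132812, 29.91605567932129), 72.65248107910156)
n 1 tx -0.0013 ty 0.1305 tz -0.0001 roll -0.00 q6est -0.35
```

View pics/ov.png

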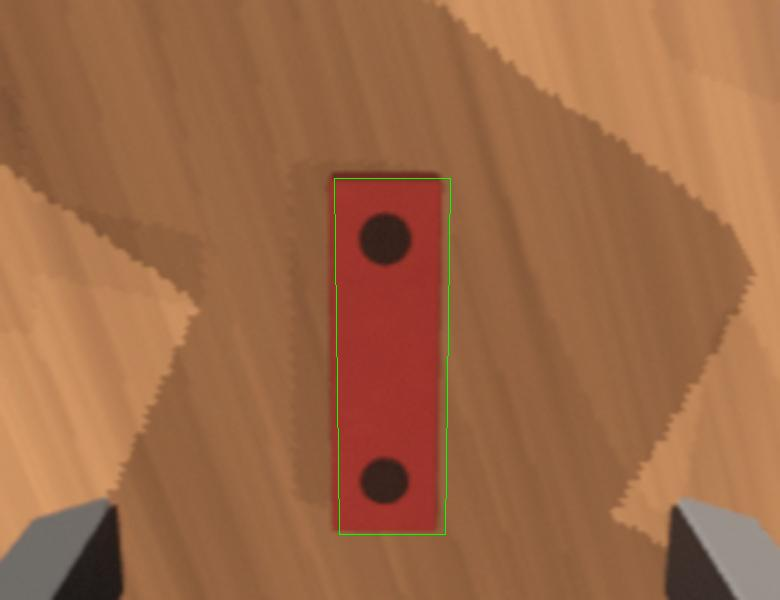

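Emit:
send_rows(moves="-0.3 -0.0015 0.03 0.0003 0;-0.3 0 0.03 0 0;-0.3 0 0.03 0 0;-0.3 0 0.025 0 0;-0.3 0 0.015 0 0;-0.3 0 0 0 0;1 0 0 0 0;1 0 0 0 0;1 0 0 0 0;1 0 0 0 0")

```text
time: 19.45
tool_pos: [0.3766, -0.2872, 0.023]
ee_rot: [-1.571, -0.001, -0.299]
wrist_force: [0.1, 0.4, 0.7]
width: 0.0376
```

Emit:
send_rows(moves="1 0 0 0 0;1 0 0 0 0;1 0 0 0 0;1 0 0 0 0;1 0 -0.01 0 0;1 0 -0.03 0 0;1 0 -0.03 0 0;1 0 -0.03 0 0;1 0 -0.04 0 0;1 0 -0.04 0 0")

```text
time: 20.28
tool_pos: [0.3758, -0.286, 0.2029]
ee_rot: [-1.569, 0.002, -0.298]
wrist_force: [0.9, -0.2, -3.3]
width: 0.0298
```

```bash
python3 - <<'E'
from h import *
p=snap('top'); o=robot.get_obs(); print(o['tool_pos'],o['ee_rot'],o['wrist_force'],o['width'])
# strap template long axis 64.48 -> jaw -25.5
for n in (20,30): plan(.536,.3803,.20,np.radians(-25.5),n,pos=[.3763,-.287,.202],y0=-.2984)
plan(.45,.0,.2,np.radians(-20),10,pos=[.3763,-.287,.202],y0=-.2984)
E
```

```text
[ 0.37910031 -0.28917159  0.2134086 ] [-1.57701418 -0.01401829 -0.29822363] [ 1.34954026 -1.23084295  4.00054686] 0.02949989805552142
n 20 tx -0.0046 ty 0.0001 tz 0.0340 roll 0.42 q6est 1.06
n 30 tx -0.0031 ty 0.0001 tz 0.0227 roll 0.28 q6est 1.06
n 10 tx -0.0021 ty 0.0002 tz 0.0296 roll 0.29 q6est 0.35
```

Emit:
send_rows(moves="1 -0.0046 0 0.034 0.42;1 -0.0046 0 0.034 0.42;1 -0.0046 0 0.034 0.42;1 -0.0046 0 0.034 0.42;1 -0.0046 0 0.034 0.42;1 -0.0046 0 0.034 0.42;1 -0.0046 0 0.034 0.42;1 -0.0046 0 0.034 0.42;1 -0.0046 0 0.034 0.42;1 -0.0046 0 0.034 0.42")

```text
time: 21.17
tool_pos: [0.4434, 0.0514, 0.2021]
ee_rot: [-1.57, -0.0, -0.372]
wrist_force: [1.0, -0.6, -3.0]
width: 0.0296
```

Emit:
send_rows(moves="1 -0.0046 0 0.034 0.42;1 -0.0046 0 0.034 0.42;1 -0.0046 0 0.034 0.42;1 -0.0046 0 0.034 0.42;1 -0.0046 0 0.034 0.42;1 -0.0046 0 0.034 0.42;1 -0.0046 0 0.034 0.42;1 -0.0046 0 0.034 0.42;1 -0.0046 0 0.034 0.42;1 -0.0046 0 0.034 0.42")

```text
time: 22.0
tool_pos: [0.535, 0.3819, 0.2014]
ee_rot: [-1.571, 0.001, -0.445]
wrist_force: [0.1, -0.8, -3.2]
width: 0.0298
```

Emit:
send_rows(moves="1 0 0.03 0 0;1 0 0.03 0 0;1 0 0.03 0 0;1 0 0.02 0 0;1 0 0 0 0;1 0 0 0 0;1 0 0 0 0;1 0 0 0 0;1 0 0 0 0;1 0 0 0 0")

```text
time: 22.83
tool_pos: [0.5361, 0.3805, 0.0947]
ee_rot: [-1.568, -0.002, -0.445]
wrist_force: [-0.5, 0.2, -3.2]
width: 0.0299
```

```bash
python3 - <<'E'
from h import *
p=snap('wrist','w10.png'); o=robot.get_obs(); print(o['tool_pos'],o['ee_rot'],o['wrist_force'],o['width'])
T=o['tool_pos']
overlay(p,[(box(T[:2],o['ee_rot'][2],.03,.1,T[2]-.0065),(0,255,0)),(box((.536,.3803),np.radians(-25.5),.09,.112,.01),(0,0,255))],(120,60,440,360),'ov.png',2)
plan(.536,.3803,.033,np.radians(-25.5),1)
E
```

```text
[0.53581996 0.38033756 0.09423339] [-1.56832112e+00 -1.52698330e-03 -4.45312311e-01] [ 0.33296712  0.10268254 -3.43415121] 0.0296166792916419
n 1 tx 0.0002 ty 0.0612 tz 0.0000 roll -0.01 q6est 1.06
```

View pics/ov.png

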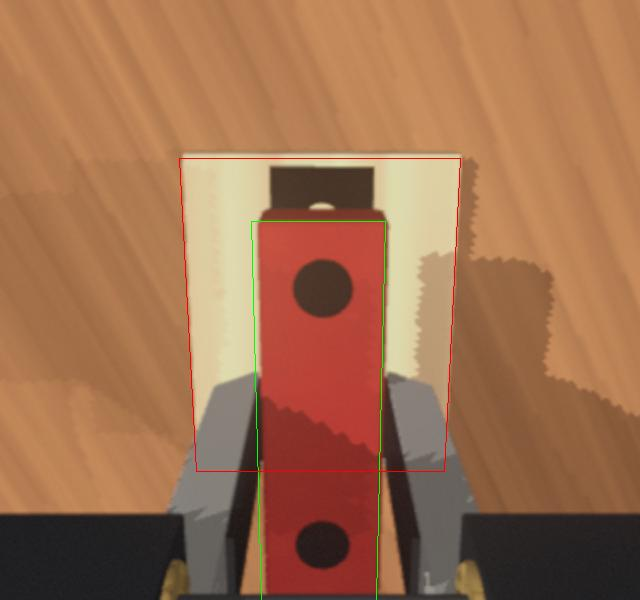

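Emit:
send_rows(moves="1 0.0002 0.02 0.001 0;1 0 0.02 0 0;1 0 0.014 0 0;1 0 0.006 0 0;1 0 0 0 0;1 0 0 0 0;-0.3 0 0 0 0;-0.3 0 0 0 0;-0.3 0 0 0 0;-0.3 0 0 0 0")

```text
time: 23.72
tool_pos: [0.5363, 0.3811, 0.0335]
ee_rot: [-1.569, -0.001, -0.445]
wrist_force: [-0.4, -0.3, -0.8]
width: 0.053
```

Emit:
send_rows(moves="-0.3 0 -0.01 0 0;-0.3 0 -0.03 0 0;-0.3 0 -0.03 0 0;-0.3 0 -0.03 0 0;-0.3 0 -0.03 0 0;-0.3 0 0 0 0;-0.3 0 0 0 0;-0.3 0 0 0 0;-0.3 0 0 0 0;-0.3 0 0 0 0")

```text
time: 24.55
tool_pos: [0.5348, 0.3802, 0.16]
ee_rot: [-1.574, 0.002, -0.445]
wrist_force: [-0.2, -1.0, -0.5]
width: 0.0608
```

```bash
python3 - <<'E'
from h import *
p=snap('wrist','w11.png'); o=robot.get_obs(); print(o['tool_pos'],o['ee_rot'],o['wrist_force'],o['width'])
m=seg(p,([0,160,70],[8,255,255]),(180,50,390,300)); m=cv2.morphologyEx(m,cv2.MORPH_CLOSE,np.ones((15,15)))
print(rect(wpoly(p,m,.026)))
overlay(p,[(box((.536,.3803),np.radians(-25.5),.034,.104,.01),(0,255,0)),(box((.536,.3803),np.radians(-25.5),.09,.112,.01),(0,0,255))],(120,60,440,300),'ov.png',2.5) if 0 else overlay(p,[(box((.536,.3803),np.radians(-25.5),.034,.104,.01),(0,255,0)),(box((.536,.3803),np.radians(-25.5),.09,.112,.01),(0,0,255))],(150,60,410,260),'ov.png',3)
E
```

```text
[0.5349238  0.38026043 0.16020744] [-1.5740152   0.00217189 -0.44526553] [ 0.30401352 -0.16566152 -0.1019106 ] 0.061281402700877396
((537.2738037109375, 381.80596923828125), (99.07710266113281, 29.803714752197266), 64.37019348144531)
```

View pics/ov.png

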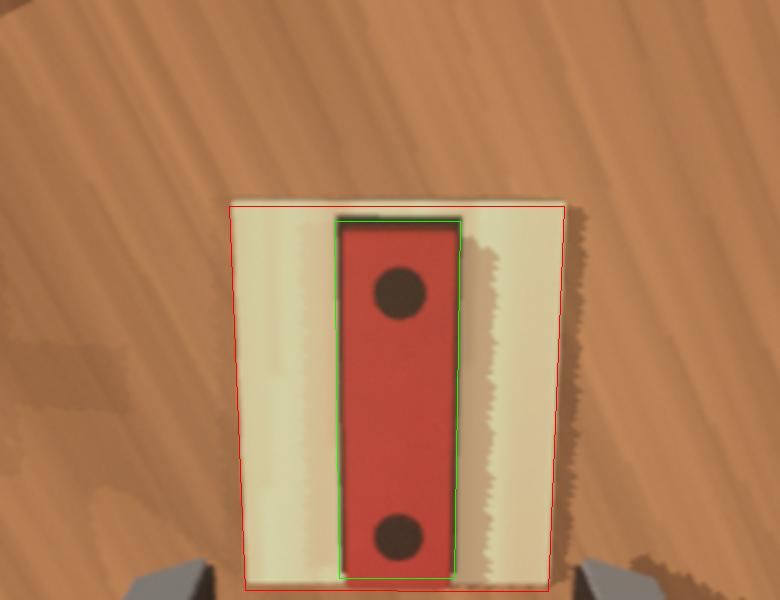

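```bash
python3 - <<'E'
from h import *
plan(.5231,-.388,.2,np.radians(32.2),25,pos=[.536,.381,.1635])
E
```

```text
n 25 tx -0.0018 ty -0.0015 tz -0.0321 roll -2.31 q6est -1.20
```

Emit:
send_rows(moves="-0.3 -0.0018 -0.0015 -0.0321 -2.31;-0.3 -0.0018 -0.0015 -0.0321 -2.31;-0.3 -0.0018 -0.0015 -0.0321 -2.31;-0.3 -0.0018 -0.0015 -0.0321 -2.31;-0.3 -0.0018 -0.0015 -0.0321 -2.31;-0.3 -0.0018 -0.0015 -0.0321 -2.31;-0.3 -0.0018 -0.0015 -0.0321 -2.31;-0.3 -0.0018 -0.0015 -0.0321 -2.31;-0.3 -0.0018 -0.0015 -0.0321 -2.31;-0.3 -0.0018 -0.0015 -0.0321 -2.31")

```text
time: 25.43
tool_pos: [0.4341, 0.0764, 0.1767]
ee_rot: [-1.571, 0.001, -0.039]
wrist_force: [1.3, 0.2, 0.7]
width: 0.0612
```

Emit:
send_rows(moves="-0.3 -0.0018 -0.0015 -0.0321 -2.31;-0.3 -0.0018 -0.0015 -0.0321 -2.31;-0.3 -0.0018 -0.0015 -0.0321 -2.31;-0.3 -0.0018 -0.0015 -0.0321 -2.31;-0.3 -0.0018 -0.0015 -0.0321 -2.31;-0.3 -0.0018 -0.0015 -0.0321 -2.31;-0.3 -0.0018 -0.0015 -0.0321 -2.31;-0.3 -0.0018 -0.0015 -0.0321 -2.31;-0.3 -0.0018 -0.0015 -0.0321 -2.31;-0.3 -0.0018 -0.0015 -0.0321 -2.31")

```text
time: 26.27
tool_pos: [0.4614, -0.2421, 0.1915]
ee_rot: [-1.569, 0.001, 0.362]
wrist_force: [0.6, 1.1, 0.2]
width: 0.0608
```

Emit:
send_rows(moves="-0.3 -0.0018 -0.0015 -0.0321 -2.31;-0.3 -0.0018 -0.0015 -0.0321 -2.31;-0.3 -0.0018 -0.0015 -0.0321 -2.31;-0.3 -0.0018 -0.0015 -0.0321 -2.31;-0.3 -0.0018 -0.0015 -0.0321 -2.31;-0.3 0 0.02 0 0;-0.3 0 0.02 0 0;-0.3 0 0.01 0 0;-0.3 0 0 0 0;-0.3 0 0 0 0")

```text
time: 27.1
tool_pos: [0.5218, -0.3886, 0.1488]
ee_rot: [-1.568, 0.001, 0.563]
wrist_force: [0.3, 0.6, -0.2]
width: 0.061
```

Emit:
send_rows(moves="-0.3 0 0 0 0;-0.3 0 0 0 0;-0.3 0 0 0 0;-0.3 0 0 0 0;-0.3 0 0 0 0;-0.3 0 0 0 0;-0.3 0 0 0 0;-0.3 0 0 0 0;-0.3 0 0 0 0;-0.3 0 0 0 0")

```text
time: 27.93
tool_pos: [0.5223, -0.3893, 0.1499]
ee_rot: [-1.571, -0.0, 0.563]
wrist_force: [0.4, 0.6, -0.1]
width: 0.0611
```

```bash
cat >> h.py <<'E'
def upoly(c,ang,z,g=0):
    L=np.array([(-26-g,-42-g),(26+g,-42-g),(26+g,-25+g),(-8+g,-25+g),(-8+g,25-g),(26+g,25-g),(26+g,42+g),(-26-g,42+g)])/1000
    R=np.array([[np.cos(ang),-np.sin(ang)],[np.sin(ang),np.cos(ang)]])
    return [np.r_[np.array(c)+R@q,z] for q in L]
E
python3 - <<'E'
from h import *
p=snap('wrist','w12.png'); o=robot.get_obs(); print(o['tool_pos'],o['ee_rot'],o['wrist_force'],o['width'])
m=seg(p,([17,130,90],[40,255,255]),(150,50,410,300)); print(rect(wpoly(p,m,.016)),m.sum()/255)
overlay(p,[(upoly((.5375,-.3789),np.radians(32.2),.016),(0,0,255))],(150,60,410,260),'ov.png',3)
plan(.5231,-.388,.022,np.radians(32.2),1)
print(imaging.landmark_of(p,'bracket_tips')[:1])
E
```

```text
[ 0.52228681 -0.38931137  0.14986814] [-1.57061022e+00 -4.95593222e-05  5.62675951e-01] [0.55832385 0.52679238 0.02110438] 0.06092478637742309
((535.7764282226562, -378.36358642578125), (51.70530319213867, 84.48551940917969), 32.96661376953125) 3938.0
n 1 tx 0.0014 ty 0.1279 tz 0.0007 roll 0.04 q6est -1.20
[]
```

View pics/ov.png

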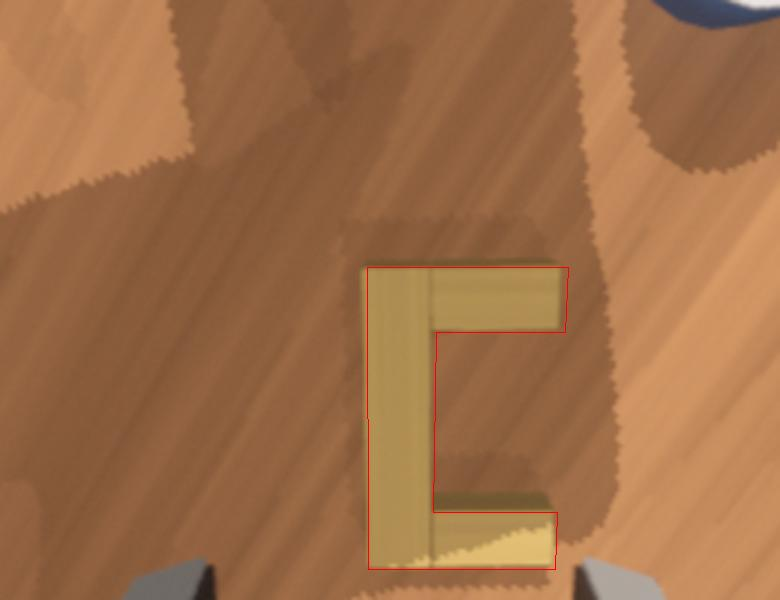

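Emit:
send_rows(moves="-0.3 0.0004 0.03 0.0015 0;-0.3 0 0.03 0 0;-0.3 0 0.03 0 0;-0.3 0 0.025 0 0;-0.3 0 0.0125 0 0;-0.3 0 0 0 0;1 0 0 0 0;1 0 0 0 0;1 0 0 0 0;1 0 0 0 0")

```text
time: 28.87
tool_pos: [0.5223, -0.3881, 0.0232]
ee_rot: [-1.572, -0.0, 0.563]
wrist_force: [0.2, -0.4, 0.1]
width: 0.038
```

Emit:
send_rows(moves="1 0 0 0 0;1 0 0 0 0;1 0 0 0 0;1 0 0 0 0;1 0 -0.01 0 0;1 0 -0.03 0 0;1 0 -0.03 0 0;1 0 -0.03 0 0;1 0 -0.03 0 0;1 0 0 0 0")

```text
time: 29.7
tool_pos: [0.5243, -0.3901, 0.1608]
ee_rot: [-1.584, -0.004, 0.563]
wrist_force: [2.8, -0.3, -1.2]
width: 0.0177
```

Emit:
send_rows(moves="1 0 -0.03 0 0;1 0 -0.02 0 0;1 0 0 0 0;1 0 0 0 0;1 0 0 0 0;1 0 0 0 0;1 0 0 0 0;1 0 0 0 0;1 0 0 0 0;1 0 0 0 0")

```text
time: 30.53
tool_pos: [0.5217, -0.3878, 0.2019]
ee_rot: [-1.57, 0.0, 0.563]
wrist_force: [0.1, -0.5, -4.0]
width: 0.0178
```

```bash
python3 - <<'E'
from h import *
p=snap('wrist','w13.png'); o=robot.get_obs(); print(o['tool_pos'],o['ee_rot'],o['wrist_force'],o['width'])
T=o['tool_pos'];tx,tz=tool(o)
overlay(p,[(upoly((T+tx*.017)[:2],o['ee_rot'][2],T[2]-.006),(0,255,0))],(150,170,410,370),'ov.png',3)
a=np.radians(-19.3); c=np.array([.6473,-.1215]); g=c-.017*np.array([np.cos(a),np.sin(a)]); print(g)
plan(*g,.2,a,10)
E
```

```text
[ 0.52181017 -0.38781093  0.20218907] [-1.57041921e+00  5.96969008e-05  5.62712243e-01] [ 0.37750445  0.60207985 -3.85595579] 0.017918779773422537
[ 0.63125538 -0.11588126]
n 10 tx 0.0156 ty 0.0002 tz 0.0260 roll 5.15 q6est 0.16
```

View pics/ov.png

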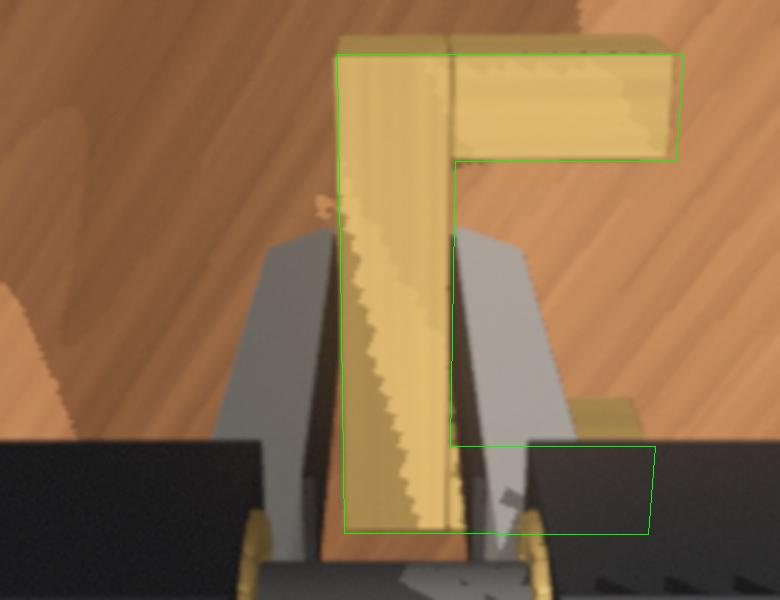

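Emit:
send_rows(moves="1 0.0156 0 0.026 5.15;1 0.0156 0 0.026 5.15;1 0.0156 0 0.026 5.15;1 0.0156 0 0.026 5.15;1 0.0156 0 0.026 5.15;1 0.0156 0 0.026 5.15;1 0.0156 0 0.026 5.15;1 0.0156 0 0.026 5.15;1 0.0156 0 0.026 5.15;1 0.0156 0 0.026 5.15")

```text
time: 31.42
tool_pos: [0.6317, -0.1141, 0.2031]
ee_rot: [-1.57, -0.001, -0.34]
wrist_force: [-0.6, -2.0, -3.1]
width: 0.0175
```

Emit:
send_rows(moves="1 0 0 0 0;1 0 0.03 0 0;1 0 0.03 0 0;1 0 0.03 0 0;1 0 0.02 0 0;1 0 0 0 0;1 0 0 0 0;1 0 0 0 0;1 0 0 0 0;1 0 0 0 0")

```text
time: 32.25
tool_pos: [0.6327, -0.1163, 0.0954]
ee_rot: [-1.57, -0.005, -0.336]
wrist_force: [0.2, -0.4, -3.5]
width: 0.0178
```

```bash
python3 - <<'E'
from h import *
p=snap('wrist','w14.png'); o=robot.get_obs(); print(o['tool_pos'],o['ee_rot'],o['wrist_force'],o['width'])
T=o['tool_pos'];tx,tz=tool(o); a=np.radians(-19.3); c=(.6473,-.1215)
overlay(p,[(upoly((T+tx*.017)[:2],o['ee_rot'][2],T[2]-.006),(0,255,0)),(box(c,a,.09,.112,.01),(0,0,255)),(upoly(c,a,.01,.002*1000),(255,0,0))],(150,80,430,360),'ov.png',2)
plan(.6313,-.1159,.033,a,1)
E
```

```text
[ 0.63241804 -0.11620505  0.09496679] [-1.57041011 -0.00418556 -0.33615306] [ 0.41575283  0.13436988 -3.79499303] 0.01797499062084549
n 1 tx -0.0012 ty 0.0620 tz -0.0001 roll 0.04 q6est 0.16
```

View pics/ov.png

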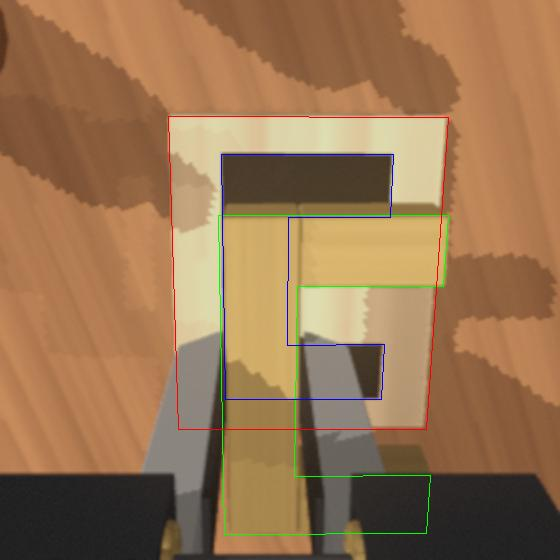

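Emit:
send_rows(moves="1 -0.0015 0.02 0.0003 0;1 0 0.02 0 0;1 0 0.014 0 0;1 0 0.006 0 0;1 0 0 0 0;1 0 0 0 0;-0.3 0 0 0 0;-0.3 0 0 0 0;-0.3 0 0 0 0;-0.3 0 0 0 0")

```text
time: 33.13
tool_pos: [0.6307, -0.1152, 0.0337]
ee_rot: [-1.571, -0.002, -0.336]
wrist_force: [-0.2, 0.5, -0.4]
width: 0.0407
```

Emit:
send_rows(moves="-0.3 0 -0.01 0 0;-0.3 0 -0.03 0 0;-0.3 0 -0.03 0 0;-0.3 0 -0.03 0 0;-0.3 0 -0.03 0 0;-0.3 0 0 0 0;-0.3 0 0 0 0;-0.3 0 0 0 0;-0.3 0 0 0 0;-0.3 0 0 0 0")

```text
time: 33.97
tool_pos: [0.6288, -0.1147, 0.16]
ee_rot: [-1.571, 0.004, -0.336]
wrist_force: [0.4, -0.1, 0.1]
width: 0.0609
```

```bash
python3 - <<'E'
from h import *
p=snap('wrist','w15.png'); o=robot.get_obs(); print(o['tool_pos'],o['ee_rot'],o['wrist_force'],o['width'])
a=np.radians(-19.3); c=(.6473,-.1215)
m=seg(p,([17,150,90],[40,255,255]),(150,50,410,300)); print(rect(wpoly(p,m,.026)))
overlay(p,[(box(c,a,.09,.112,.01),(0,0,255)),(upoly(c,a,.026),(0,255,0))],(150,60,410,260),'ov.png',3)
plan(.45,-.1,.25,np.radians(0),10)
E
```

```text
[ 0.62895067 -0.11477116  0.16026776] [-1.57098858  0.00383686 -0.33612499] [ 0.03995616 -0.06410319 -0.90670048] 0.061104285295720824Traceback (most recent call last):
  File "<stdin>", line 4, in <module>
  File "h.py", line 23, in wpoly
    c=max(cs,key=cv2.contourArea)[:,0,:].astype(float)
      ~~~^^^^^^^^^^^^^^^^^^^^^^^^
ValueError: max() iterable argument is empty
```

```bash
python3 - <<'E'
from h import *
p=snap('wrist','w16.png'); a=np.radians(-19.3); c=(.6473,-.1215)
overlay(p,[(box(c,a,.09,.112,.01),(0,0,255)),(upoly(c,a,.026),(0,255,0))],(150,60,410,260),'ov.png',3)
plan(.5,-.2,.25,a,10)
plan(.42,-.25,.25,a,10)
E
```

```text
n 10 tx -0.0094 ty -0.0089 tz -0.0123 roll 0.00 q6est -0.04
n 10 tx -0.0153 ty -0.0089 tz -0.0197 roll 0.00 q6est -0.20
```

View pics/ov.png

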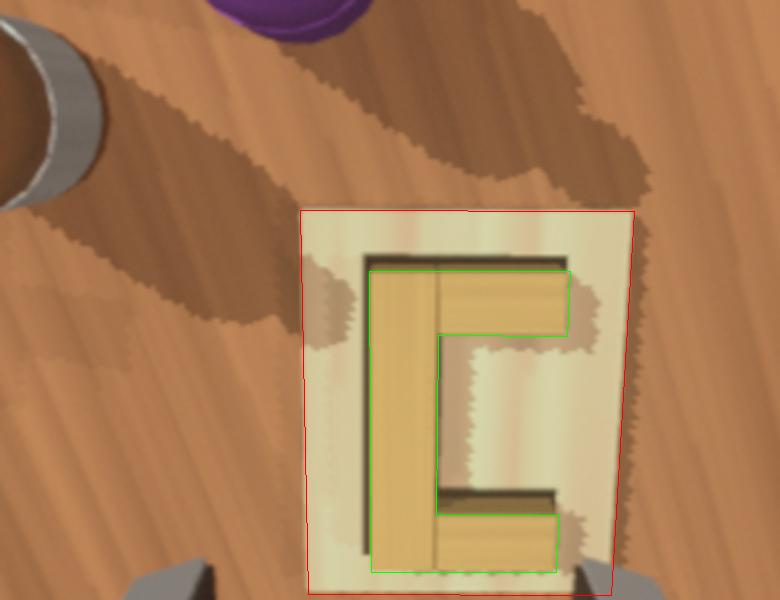

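The bracket fits its predicted pose to within about 1 px. I'll pull the arm clear and do a final check from above.

Emit:
send_rows(moves="-0.3 -0.0153 -0.0089 -0.0197 0;-0.3 -0.0153 -0.0089 -0.0197 0;-0.3 -0.0153 -0.0089 -0.0197 0;-0.3 -0.0153 -0.0089 -0.0197 0;-0.3 -0.0153 -0.0089 -0.0197 0;-0.3 -0.0153 -0.0089 -0.0197 0;-0.3 -0.0153 -0.0089 -0.0197 0;-0.3 -0.0153 -0.0089 -0.0197 0;-0.3 -0.0153 -0.0089 -0.0197 0;-0.3 -0.0153 -0.0089 -0.0197 0")

```text
time: 34.9
tool_pos: [0.4192, -0.2509, 0.2512]
ee_rot: [-1.57, 0.001, -0.336]
wrist_force: [-0.2, -0.2, -0.0]
width: 0.061
```

Emit:
send_rows(moves="-0.3 -0.02 -0.01 -0.02 0;-0.3 -0.02 -0.01 -0.02 0;-0.3 -0.02 0 -0.02 0;-0.3 0 0 0 0;-0.3 0 0 0 0;-0.3 0 0 0 0;-0.3 0 0 0 0;-0.3 0 0 0 0;-0.3 0 0 0 0;-0.3 0 0 0 0")

```text
time: 35.73
tool_pos: [0.3446, -0.287, 0.2711]
ee_rot: [-1.57, 0.001, -0.335]
wrist_force: [-0.4, 0.1, -0.1]
width: 0.0612
```

```bash
python3 - <<'E'
from h import *
p=snap('top'); snap('scene','scene1.png')
C=lambda c,r,z:[np.r_[np.array(c)+r*np.array([np.cos(b),np.sin(b)]),z] for b in np.arange(60)*np.pi/30]
overlay(p,[],(110,110,376,300),'ov.png',3)
print(robot.get_obs()['tool_pos'],robot.get_obs()['time'])
E
```

```text
[ 0.34438997 -0.28711964  0.27127029] 35.8333
```

View pics/ov.png

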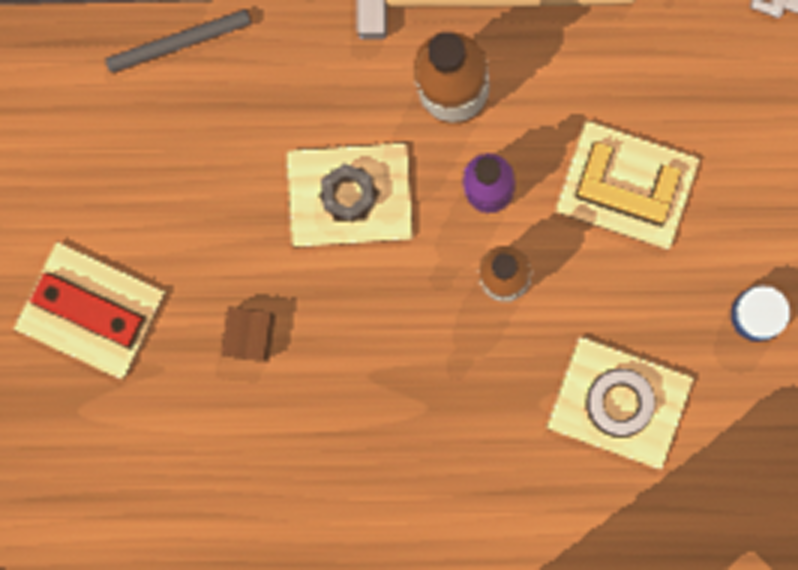

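View pics/scene1.png

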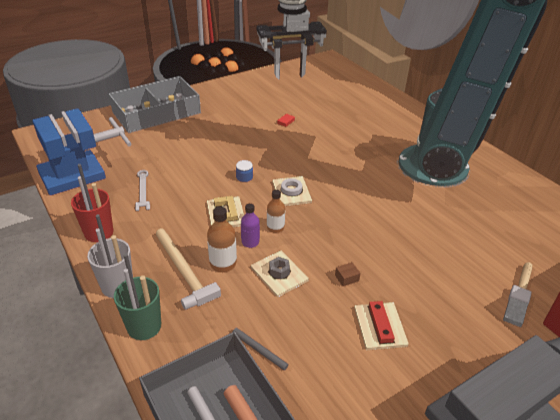

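All four pieces cover their own outlines: nut (348,192), collar (621,403), strap (88,310), bracket (632,183). All the bottles are upright and the arm is clear.

```bash
python3 -c "
from bench import order; print(order.close_job())"
```

```text
the job is handed in; nothing more can be done
None
```

All four fittings are on their own plaques, and I handed the job in at about 35.8 s, well under the 109 s limit.

- **Placing:** Wrist-camera checks put each piece within about 1–1.5 mm of its outline's centre. The bracket opens the same way as its outline and the strap lies along its own.
- **Bottles:** The top and scene pictures show the oil bottle (the small amber one), the purple bottle and the big amber bottle all upright and untouched.
- **Forces:** The wrist force read only a few newtons at each check.
- **What went wrong:** My first grasp of the nut lifted before the fingers had closed. The nut didn't move and I repeated the grasp.
- **Disagreement:** The strap plaque showed about 1.5 mm further along in the wrist view than in the top view. I shifted the strap 1 mm that way before setting it down.

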